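# Stand the whistle in the crimp block and set the lever

### The arm

A 7-joint arm with a two-finger parallel gripper is mounted at the origin on the work surface. World frame = base frame: x ahead of the robot, y to its left, z up, the work surface at z = 0. Lengths are in m, angles in rad, forces in N, time in s.
With the tool pointing down it reaches from about 0.4 to 0.875 m from the base axis. Payload 19.3 kg.
Tool frame: the origin (TCP) lies between the finger pads; the fingertips stand 19 mm ahead of it and the grasp point (between the pads) is the TCP; z points along the fingers, y is the line along which they close (so a half turn about z gives the same grasp; the last joint's range is limited). The gripper opens to 85 mm and grips with 20 to 120 N. Pads are 22 mm wide; open, the fingers measure 114 mm over their backs; the gripper's body (76 mm by 85 mm) begins 54 mm behind the grasp point. The pads swing forward as they close: fully open they stand 13 mm farther back than shut.
Start: joints at [1.254, 0.521, -0.036, 1.599, 0.021, 1.021, -0.113], TCP at [0.153, -0.606, 0.25] pointing down, gripper open.
Joint ranges: [-2.91, 2.91], [-0.3, 2.13], [-1.5, 1.42], [0.17, 2.43], [-1.26, 4.41], [0.16, 1.93], [-2.52, 2.52]. Speed limits (rad/s): [1.89, 1.89, 2.39, 2.39, 3.01, 3.01, 3.01].

### API

Orientations are given as a unit quaternion [w, x, y, z].
In Python, from workcell import bot, eyes, ticket gives the robot as it stands.
- The arm moves only by the shell command python3 -m jog 'ROWS' [FORCE]. ROWS is JSON, a list of rows, each a list of 7 numbers: the shift along the tool's x, y, z normalised to -1 to 1, where 1 is 0.12 m, then the turn, a rotation vector about the tool's x, y, z normalised to -1 to 1, where 1 is 90 degrees, then the opening, from 0 (shut) to 1 (fully open). A call has 1 to 10 rows; each row shifts and turns the commanded pose from where the row before left it, along the tool's axes as they then stand; what a row does not reach is not made up. A row lasts 1/10 s, in which the tool goes at most 50 mm and 8.59 degrees, less where a joint would pass 70% of its speed; a pose out of reach is approached as far as the arm can. A call with a number of a shift or a turn outside -1 to 1 is refused whole. A call with a gripper value outside its range is refused whole. The fingers move at their own pace and stop on an object; FORCE is the grip in N (left out, the last holds). Time passes only in rows, so rows that do not move let the fingers close. It gives the time, the measured TCP pose, the force, the opening and the grip force at its end, in the units of the state.
- bot.state(): the state, without advancing time (a new reading comes with each control period).
- eyes.snapshot(name): name is "side" or "top"; returns the picture (384x512x3 uint8, red, green, blue); there is no depth.
- eyes.camera_params(name): a dict with "fx", "fy", "cx", "cy" (pixels), "k1" (the pictures are not rectified: a ray, as slopes to the right and down, at radius r is drawn at 1 + k1 r^2 times it, then the intrinsics apply), "view" (4x4, takes a point from world to camera coordinates). Camera axes: x right, y down, z forward; pixel columns grow to the right and rows downward; lengths in m; the calibration is good to about 2 mm. A picture is of the moment at which its call begins. camera_params takes no time and is no camera call.
- ticket.close_job(): hands the job in; it is judged then, once.
The state is a dict: "t": time; "joint_positions": joint angles; "dq": joint speeds; "effort": joint torques, N m; "tool_pos": TCP position; "orientation": TCP orientation; "wrist_force": force on the tool from outside, world axes, zero at the start; "ft_torque": the same for the moment, N m; "finger_gap": finger opening in m; "grip_force": force on a finger pad.
Only numpy, scipy, OpenCV 4.12 (cv2) and the standard library are available. Lean on these libraries where they do the work, as an engineer would, in place of code of your own. Each camera call takes 0.05 s, during which the arm holds its last target. There are 200 camera calls.

### The job

Take the nickel whistle out of the leaning rest and stand it upright, mouthpiece end (its lower end) down, in the slot of the crimp block, set down gently on the slot's floor (not dropped) and wholly inside the slot. When it stands there by itself with the lever still pushed back, pull the lever forward to the red 40 degree mark and leave it there, not overshooting far past the mark, which would crush the whistle. Leave the brass whistle and everything else on the counter where it is.

Things in the scene. Friction and masses are not known exactly. Their poses are not given: they have to be found in the camera images.
- whistle: Loose flat nickel (silver) whistle, 70 g: bar 24 mm (x) by 12 (y) by 100 (z), dark window halfway up each wide face; lowest 10 mm, the mouthpiece, narrowed to 20 by 9. Origin: centre of the mouthpiece end face; z runs up along it. Starts mouthpiece down in one pocket of the rest, its top leaning 35 degrees from vertical to the rest's -x (to the robot). Grip across the 12 mm, near the top.
- brass_whistle: A brass (yellow) whistle of the same shape, standing in the rest's other pocket, to be left there. Same origin and axes.
- rest: Fixed cherry-wood rest, foot 110 (x) by 145 (y) mm; origin at centre of underside, z up. Two pockets at y = +37.5 and -37.5 mm, floor centres at x = +20, z = 35 mm, lean 35 degrees to -x. Each is 27 by 15 (y) mm inside, walls 6 mm thick, 30 mm deep along the leaning axis; the lower (-x) wall is 60 mm long and backs the whistle. Draw a whistle out along its axis.
- crimp_block: Fixed brass crimp block on a dark steel foot, 85 by 150 mm, its yaw varies; x points away from the robot, y to the left, z up. Origin under the place where the whistle shall stand. The lever is 83 mm to its +y; the brass walls are 50 mm high, the lever's housing 55 mm.
- slot_floor (a point): Where the whistle's foot shall be centred, on the floor of the crimp block's slot, 15 mm above the counter; axes as the block's. Slot 16 mm wide (y), 35 mm deep, open above and at the front (-x, 22 mm from here), stop wall 16 mm to +x; the whistle's 24 mm width lies along x. Its +y side is a steel jaw that closes 1.7 mm as the lever goes to its mark.
- lever_hinge (a point): Centre of the lever's hinge, 50 mm above the counter; the hinge axis is the block's y.
- lever_knob (a point): Centre of the black barrel knob, 24 mm across and 24 mm long (its axis along the block y, flat end faces to +y and -y), at the lever's end, 90 mm from the hinge; moves with the lever, a 9 mm steel rod.
- lever (a joint): Lever angle in rad: 0 upright, negative leaning away from the robot (block +x), positive pulled forward to the robot (block -x). Starts between -0.5 and -0.15, stays where left (1.5 N at the knob). The red mark, a red pin on the aluminium quadrant beside the lever, is at +0.70 (40 degrees); end stop at 1.2.
- fipple_plug: Bystander: upright olive-wood plug, 28 mm across, 45 mm high; origin at its foot.
- dish: Bystander: white ceramic dish, 110 mm across, 30 mm high; origin under its centre.
- collar0: Bystander: brass collar in the dish, 24 mm across, 10 mm high.
- collar1: Bystander: brass collar in the dish, 24 mm across, 10 mm high.
- collar2: Bystander: brass collar in the dish, 24 mm across, 10 mm high.
- mallet: Bystander: small hammer lying at the left of the counter.
- scraper: Bystander: screw-driver shaped scraper lying at the right.
- oil: Bystander: small amber oil bottle at the right, 44 mm across, 110 mm high; origin at its foot.
Not all that is in view belongs to the job. What is shaped like the crimp_block but orange or turquoise is not meant.

How it is judged:
By the outcome, as a careful person would: the job done as asked, in the order asked, and still so for the second after the job is handed in, with the robot touching nothing.
It also fails if it takes over 67 s, if anything falls off the work surface, if the arm or the gripper's body presses on something with over 40 N, if the wrist force passes 120 N, or if a joint passes its speed limit or range.

## Working session

There is one attempt and no reset: what is moved stays moved. The work goes in short steps, Python scripts to look and compute and a shell command to move; the robot and the scene stay as the last step left them, time stands still between calls to the robot, and variables do not carry over. Pictures are saved under pics/ and viewed, at most 10 in all, crops included, and the job is handed in when it is done.

```bash
ls; mkdir -p pics; python3 - <<'E'
from workcell import bot, eyes
import cv2,numpy as np
np.set_printoptions(precision=4,suppress=True)
s=bot.state();print(s)
for n in("side","top"):
    im=eyes.snapshot(n);np.save(f"pics/{n}0.npy",im)
    cv2.imwrite(f"pics/{n}0.png",cv2.resize(im[:,:,::-1],(800,600),interpolation=cv2.INTER_CUBIC));print(n,eyes.camera_params(n))
E
```

```text
pics
{'t': 0.0, 'joint_positions': array([ 1.2538,  0.522 , -0.0363,  1.6   ,  0.0212,  1.0211, -0.1128]), 'dq': array([-0.0004,  0.0004,  0.    ,  0.0001, -0.0001, -0.0012,  0.0004]), 'effort': array([ -0.0005, -92.712 ,   1.9792, -36.9937,   0.0179,   0.0079,
         0.    ]), 'tool_pos': array([ 0.1526, -0.6058,  0.2497]), 'orientation': array([-0.0006,  0.9924,  0.1231, -0.0001]), 'wrist_force': array([ 0.1082, -0.4808, -0.3295]), 'ft_torque': array([-0.0438,  0.0291, -0.0112]), 'grip_force': 0.0, 'finger_gap': 0.08528539909353064}
side {'fx': 352.0154614026172, 'fy': 352.0154614026172, 'cx': 260.1236225528685, 'cy': 195.24085929849548, 'k1': -0.023183332177256027, 'view': array([[-0.6968, -0.7172,  0.0026,  0.2997],
       [-0.4459,  0.4304, -0.7848,  0.2795],
       [ 0.5617, -0.548 , -0.6198,  1.0417],
       [ 0.    ,  0.    ,  0.    ,  1.    ]])}
top {'fx': 430.2524254980321, 'fy': 430.2524254980321, 'cx': 254.52448013171627, 'cy': 187.8703407519536, 'k1': 0.025056204671296725, 'view': array([[-0.0268, -0.9996,  0.0069,  0.024 ],
       [-0.9962,  0.0261, -0.0826,  0.4845],
       [ 0.0823, -0.009 , -0.9966,  1.409 ],
       [ 0.    ,  0.    ,  0.    ,  1.    ]])}
```

View pics/side0.png

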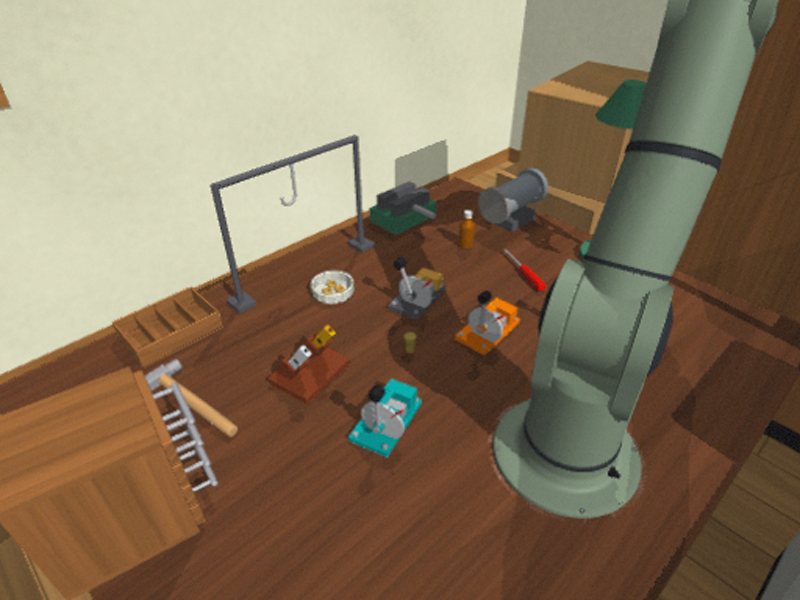

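View pics/top0.png

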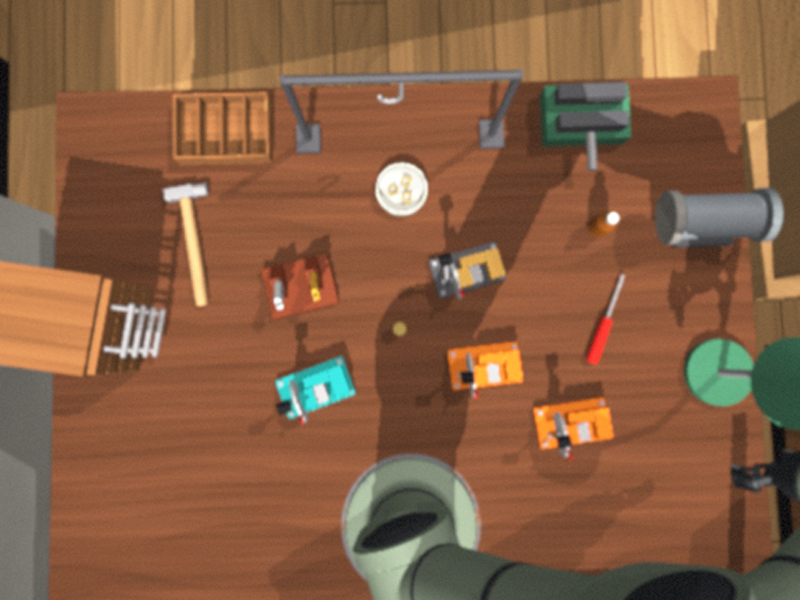

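Side view (800x600): nickel whistle at (300,357), brass at (325,336), true brass/steel block around (418,290). Top view: nickel (279,294), brass (315,285), block around (468,270), lever leaning away. Next I zoom in on these.

```bash
cat > h.py <<'E'
from workcell import bot, eyes
import cv2,numpy as np
np.set_printoptions(precision=4,suppress=True)
P={n:eyes.camera_params(n) for n in("side","top")}
def proj(n,X):
    p=P[n];V=p['view'];c=V[:3,:3]@np.asarray(X,float)+V[:3,3];a=c[:2]/c[2];a=a*(1+p['k1']*(a@a))
    return np.array([p['fx']*a[0]+p['cx'],p['fy']*a[1]+p['cy']])
def ray(n,uv):
    p=P[n];V=p['view'];d=(np.asarray(uv,float)-[p['cx'],p['cy']])/[p['fx'],p['fy']];a=d.copy()
    for _ in range(20):a=d/(1+p['k1']*(a@a))
    R=V[:3,:3];w=R.T@np.r_[a,1];return -R.T@V[:3,3],w/np.linalg.norm(w)
def onz(n,uv,z):
    o,w=ray(n,uv);return o+w*(z-o[2])/w[2]
def tri(a,b):
    (o1,d1),(o2,d2)=ray("side",a),ray("top",b);A=np.c_[d1,-d2];t=np.linalg.lstsq(A,o2-o1,rcond=None)[0]
    p,q=o1+t[0]*d1,o2+t[1]*d2;return (p+q)/2,np.linalg.norm(p-q)
E
python3 - <<'E'
from h import *
a=np.load('pics/side0.npy')[:,:,::-1];b=np.load('pics/top0.npy')[:,:,::-1]
def crop(im,c,r,s=8):return cv2.resize(im[r:r+37,c:c+50],(400,300),interpolation=cv2.INTER_CUBIC) if s==8 else 0
# each crop 50x37 px native, 8x
o=np.vstack([np.hstack([crop(a,172,204),crop(a,244,162)]),np.hstack([crop(b,166,162),crop(b,272,153)])])
cv2.imwrite('pics/zoom0.png',o)
E
```

```text
(no output)
```

View pics/zoom0.png

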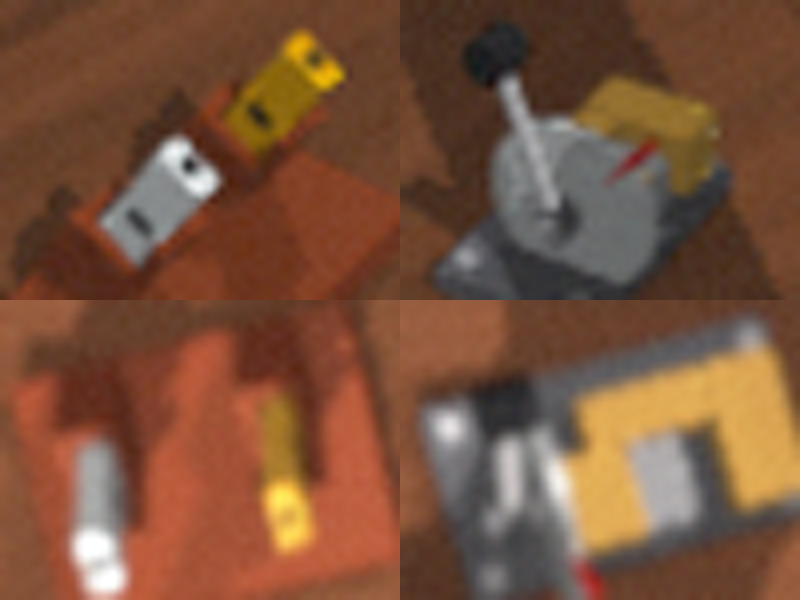

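Zooms: nickel's top face is at about (190,168) in the side crop and (100,570) in the top crop. The slot is the dark strip right of the grey jaw, about (712,470) in the top crop, and the knob is at (498,52) in the side crop and (505,400) in the top crop. The rest is yawed about +12°. Next I average frames and measure with masks.

```bash
python3 - <<'E'
from h import *
for n in("side","top"):
    im=np.mean([eyes.snapshot(n).astype(float) for _ in range(4)],0);np.save(f"pics/{n}1.npy",im)
a=np.load('pics/side1.npy');b=np.load('pics/top1.npy')
def show(im,c,r,w,h):return cv2.resize(np.clip(im[r:r+h,c:c+w],0,255).astype(np.uint8)[:,:,::-1],(w*16,h*16),interpolation=cv2.INTER_CUBIC)
o=np.hstack([show(a,266,164,25,37),show(b,286,153,25,37)]);cv2.imwrite('pics/zoom1.png',o)
def comps(n,im,m,win,amin=6):
    c,r,w,h=win;k=np.zeros(m.shape,np.uint8);k[r:r+h,c:c+w]=m[r:r+h,c:c+w]
    N,l,s,ce=cv2.connectedComponentsWithStats(k)
    for i in range(1,N):
        if s[i,4]>=amin:
            cn=cv2.findContours((l==i).astype(np.uint8),0,1)[0][0]
            print(n,'area',s[i,4],'cen',ce[i],'box',cv2.boxPoints(cv2.minAreaRect(cn)).round(1).tolist())
hs=lambda im:cv2.cvtColor(np.clip(im,0,255).astype(np.uint8),cv2.COLOR_RGB2HSV)
A,B=hs(a),hs(b)
rest=lambda H:(((H[...,0]<11)|(H[...,0]>175))&(H[...,1]>165)).astype(np.uint8)
print('white');[comps(n,i,((H[...,2]>215)&(H[...,1]<50)).astype(np.uint8),w,3) for n,i,H,w in(('side',a,A,(172,204,50,37)),('top',b,B,(166,162,50,42)))]
print('yellowtop');[comps(n,i,((H[...,2]>200)&(H[...,1]>120)&(H[...,0]>15)).astype(np.uint8),w,3) for n,i,H,w in(('side',a,A,(172,200,50,41)),('top',b,B,(166,162,50,42)))]
print('rest');[comps(n,i,rest(H),w,30) for n,i,H,w in(('side',a,A,(165,200,70,60)),('top',b,B,(160,155,62,55)))]
print('brass');[comps(n,i,((H[...,0]>14)&(H[...,0]<30)&(H[...,1]>110)).astype(np.uint8),w,20) for n,i,H,w in(('side',a,A,(244,162,50,40)),('top',b,B,(272,150,56,45)))]
print('knob');[comps(n,i,(H[...,2]<45).astype(np.uint8),w,8) for n,i,H,w in(('side',a,A,(244,160,30,25)),('top',b,B,(272,150,30,25)))]
E
```

```text
white
side area 3 cen [193.3333 222.3333] box [[192.5, 222.5], [193.5, 221.5], [194.0, 222.0], [193.0, 223.0]]
side area 4 cen [196.   226.25] box [[195.0, 226.0], [196.0, 225.0], [197.0, 226.0], [196.0, 227.0]]
top area 31 cen [177.8065 193.8387] box [[174.1999969482422, 191.10000610351562], [178.39999389648438, 189.39999389648438], [181.1999969482422, 196.5], [177.10000610351562, 198.1999969482422]]
yellowtop
side area 5 cen [208.8 209.4] box [[208.0, 209.0], [210.0, 209.0], [210.0, 210.0], [208.0, 210.0]]
side area 5 cen [212.2 213. ] box [[211.0, 213.0], [213.0, 212.0], [213.60000610351562, 213.1999969482422], [211.60000610351562, 214.1999969482422]]
top area 40 cen [201.525 187.8  ] box [[198.39999389648438, 184.39999389648438], [203.10000610351562, 183.1999969482422], [205.10000610351562, 191.1999969482422], [200.39999389648438, 192.39999389648438]]
rest
side area 1056 cen [197.8589 238.2102] box [[168.8000030517578, 240.60000610351562], [203.1999969482422, 207.8000030517578], [225.3000030517578, 231.0], [190.89999389648438, 263.79998779296875]]
top area 1097 cen [192.4859 182.3528] box [[166.1999969482422, 171.89999389648438], [209.10000610351562, 161.1999969482422], [217.10000610351562, 193.5], [174.3000030517578, 204.1999969482422]]
brass
side area 144 cen [275.6736 176.9236] box [[265.3999938964844, 175.8000030517578], [271.70001220703125, 167.1999969482422], [285.8999938964844, 177.60000610351562], [279.70001220703125, 186.1999969482422]]
top area 416 cen [307.8149 169.7572] box [[290.0, 165.60000610351562], [319.0, 157.60000610351562], [324.1000061035156, 176.0], [295.1000061035156, 184.10000610351562]]
knob
side area 36 cen [255.4167 168.0556] box [[251.0, 169.0], [256.0, 164.0], [259.5, 167.5], [254.5, 172.5]]
```

View pics/zoom1.png

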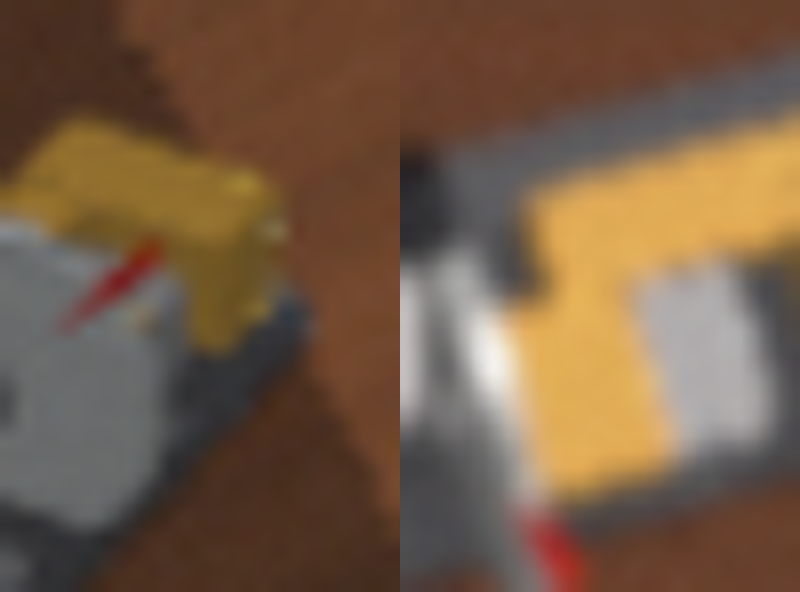

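```bash
python3 - <<'E'
from h import *
def T(l,a,b):
    p,e=tri(a,b);print(l,p,'res',round(e,4))
T('nickel top',(194.9,224.3),(177.8,193.8));T('brass top',(210.5,211.2),(201.5,187.8))
T('block back-right',(270.8,170.7),(319.6,157.0));T('block front-right',(282.4,175.1),(324.7,176.4))
print('brass rect z.05',*[onz('top',q,.05) for q in((289.6,165.3),(319.4,157.1),(324.7,176.3),(294.8,184.6))])
print('jaw edge',onz('top',(307.1,169.4),.05),onz('top',(309,179.4),.05))
print('wall edge',onz('top',(311.6,168.2),.05),onz('top',(313.9,178.6),.05))
print('stop edge',onz('top',(300.2,169.9),.05),onz('top',(307,168.2),.05))
T('knob',(255.6,168.0),(285.0,165))
print('rest z.01',*[onz('top',q,.01) for q in((166.2,171.9),(209.1,161.2),(217.1,193.5),(174.3,204.2))])
for q in((168.8,240.6),(203.2,207.8),(225.3,231.0),(190.9,263.8)):print('rest side',onz('side',q,.01))
E
```

```text
nickel top [0.4651 0.2498 0.1136] res 0.0
brass top [0.4816 0.1761 0.1129] res 0.0006
block back-right [ 0.579  -0.2054  0.0436] res 0.0007
block front-right [ 0.5173 -0.2158  0.0475] res 0.0084
brass rect z.05 [ 0.5535 -0.105   0.05  ] [ 0.5779 -0.2034  0.05  ] [ 0.5144 -0.2182  0.05  ] [ 0.4898 -0.1199  0.05  ]
jaw edge [ 0.5385 -0.1617  0.05  ] [ 0.5056 -0.1667  0.05  ]
wall edge [ 0.5421 -0.1765  0.05  ] [ 0.5078 -0.1828  0.05  ]
stop edge [ 0.5375 -0.1391  0.05  ] [ 0.5425 -0.1615  0.05  ]
knob [ 0.5432 -0.0842  0.1308] res 0.0023
rest z.01 [0.5472 0.3051 0.01  ] [0.5797 0.1612 0.01  ] [0.4703 0.1365 0.01  ] [0.4383 0.2794 0.01  ]
rest side [0.5594 0.3034 0.01  ]
rest side [0.6163 0.1165 0.01  ]
rest side [0.4629 0.1366 0.01  ]
rest side [0.4243 0.3091 0.01  ]
```

Measured: the rest's yaw is about 12.7°, and nickel's top is at about (.465,.249,.115), matching the rest geometry. The block's yaw is about 13.5° with its origin at about (.526,-.171), and the knob is at (.543,-.084,.131). The tool's yaw (14°) already nearly fits both, so I start moving.

```bash
cat >> h.py <<'E'
from scipy.spatial.transform import Rotation as Ro
def R0():
    q=bot.state()['orientation'];return Ro.from_quat([*q[1:],q[0]])
def tgt(yaw,tilt):  # tool pointing down, leaning so that z heads to +x by tilt
    x=np.array([np.cos(yaw),np.sin(yaw),0]);y=np.array([np.sin(yaw),-np.cos(yaw),0])
    z=np.sin(tilt)*x-np.cos(tilt)*np.array([0,0,1]);return Ro.from_matrix(np.c_[np.cross(y,z),y,z])
def need(p,yaw,tilt):
    s=bot.state();R=R0();D=R.inv()*tgt(yaw,tilt);d=np.asarray(p)-s['tool_pos']
    print('pos',s['tool_pos'],'t',s['t'],'gap',round(s['finger_gap'],4),'grip',s['grip_force'],'F',s['wrist_force'])
    print('turn/90deg',D.as_rotvec()/(np.pi/2),'shift/.12 now',R.inv().apply(d)/.12,'shift after turn',tgt(yaw,tilt).inv().apply(d)/.12)
E
python3 -m jog '[[0.282,-0.106,-0.042,0,0,0,0.5],[0.282,-0.106,-0.042,0,0,0,0.5],[0.282,-0.106,-0.042,0,0,0,0.5],[0.282,-0.106,-0.042,0,0,0,0.5],[0.282,-0.106,-0.042,0,0,0,0.5],[0.282,-0.106,-0.042,0,0,0,0.5],[0.282,-0.106,-0.042,0,0,0,0.5],[0.282,-0.106,-0.042,0,0,0,0.5],[0.282,-0.106,-0.042,0,0,0,0.5],[0.282,-0.106,-0.042,0,0,0,0.5]]' 30
python3 -m jog '[[0.11,-0.337,0,0,0,0,0.5],[0.11,-0.337,0,0,0,0,0.5],[0.11,-0.337,0,0,0,0,0.5],[0.11,-0.337,0,0,0,0,0.5],[0.11,-0.337,0,0,0,0,0.5],[0.11,-0.337,0,0,0,0,0.5],[0.11,-0.337,0,0,0,0,0.5],[0.11,-0.337,0,0,0,0,0.5]]'
python3 -m jog '[[0.03,-0.337,0,0,0,0,0.5],[0.03,-0.337,0,0,0,0,0.5],[0.03,-0.337,0,0,0,0,0.5],[0.03,-0.337,0,0,0,0,0.5],[0.03,-0.337,0,0,0,0,0.5],[0.03,-0.337,0,0,0,0,0.5],[0,0,0,0,0,0,0.5],[0,0,0,0,0,0,0.5]]'
python3 -c "
from h import *
need([.4228,.2399,.1764],np.radians(12.7),np.radians(35))"
```

```text
t: 1.5
tool_pos: [0.4508, -0.3991, 0.301]
orientation: [0.0, 0.992, 0.123, 0.0]
wrist_force: [-0.2, 0.0, 0.7]
finger_gap: 0.0427
grip_force: 0.0
t: 2.3
tool_pos: [0.473, -0.0589, 0.301]
orientation: [0.0, 0.992, 0.123, 0.0]
wrist_force: [1.9, 0.0, 1.1]
finger_gap: 0.0427
grip_force: 0.0
t: 3.1
tool_pos: [0.4346, 0.1806, 0.3007]
orientation: [-0.0, 0.992, 0.124, -0.0]
wrist_force: [0.5, -0.8, -0.8]
finger_gap: 0.0426
grip_force: 0.0
pos [0.4346 0.1806 0.3007] t 3.1 gap 0.0426 grip 0.0 F [ 0.4878 -0.7859 -0.7894]
turn/90deg [-0.0052  0.3889  0.0166] shift/.12 now [ 0.0264 -0.503   1.0358] shift after turn [-0.5836 -0.5035  0.8558]
```

```bash
python3 -m jog '[[0,0,0,0,0.078,0.003,0.5],[0,0,0,0,0.078,0.003,0.5],[0,0,0,0,0.078,0.003,0.5],[0,0,0,0,0.078,0.003,0.5],[0,0,0,0,0.077,0.003,0.5],[0,0,0,0,0,0,0.5]]'
python3 -c "
from h import *
need([.4228,.2399,.1764],np.radians(12.7),np.radians(35));print(bot.state()['joint_positions'])"
```

```text
t: 3.7
tool_pos: [0.4348, 0.1757, 0.3038]
orientation: [-0.032, 0.961, 0.108, 0.252]
wrist_force: [0.7, 0.0, 0.3]
finger_gap: 0.043
grip_force: 0.0
pos [0.4348 0.1757 0.3038] t 3.7 gap 0.043 grip 0.0 F [0.6904 0.0326 0.3123]
turn/90deg [-0.0054  0.062  -0.0006] shift/.12 now [-0.5043 -0.5355  0.9395] shift after turn [-0.5926 -0.5438  0.8815]
[-0.0817  0.0188 -0.555   2.273   0.509   0.4203 -2.4035]
```

```bash
python3 -m jog '[[0,0,0,0,0,0.09,0.5],[0,0,0,0,0,0,0.5]]'
python3 -c "
from h import *
print(bot.state()['joint_positions'])"
```

```text
t: 3.9
tool_pos: [0.436, 0.1752, 0.3049]
orientation: [-0.051, 0.967, 0.04, 0.247]
wrist_force: [-0.3, 0.3, 0.8]
finger_gap: 0.0429
grip_force: 0.0
[-0.1865  0.0141 -0.4438  2.2722  0.4824  0.4208 -2.5157]
```

```bash
python3 -m jog '[[0,0,0,0,0,-0.09,0.5],[0,0,0,0,0,-0.09,0.5],[0,0,0,0,0,-0.09,0.5],[0,0,0,0,0,-0.09,0.5],[0,0,0,0,0,-0.09,0.5],[0,0,0,0,0,-0.09,0.5],[0,0,0,0,0,-0.09,0.5],[0,0,0,0,0,-0.09,0.5],[0,0,0,0,0,-0.09,0.5],[0,0,0,0,0,-0.09,0.5]]'
python3 -m jog '[[0,0,0,0,0,-0.09,0.5],[0,0,0,0,0,-0.09,0.5],[0,0,0,0,0,-0.09,0.5],[0,0,0,0,0,-0.09,0.5],[0,0,0,0,0,-0.09,0.5],[0,0,0,0,0,-0.09,0.5],[0,0,0,0,0,-0.09,0.5],[0,0,0,0,0,-0.09,0.5],[0,0,0,0,0,-0.09,0.5],[0,0,0,0,0,-0.09,0.5]]'
python3 -m jog '[[0,0,0,0,0,-0.09,0.5],[0,0,0,0,0,-0.09,0.5],[0,0,0,0,0,-0.09,0.5],[0,0,0,0,0,-0.02,0.5],[0,0,0,0,0,0,0.5],[0,0,0,0,0,0,0.5]]'
sed -i 's/np.array(\[np.cos(yaw),np.sin(yaw),0\]);y=np.array(\[np.sin(yaw),-np.cos(yaw),0\])/np.array([np.cos(yaw),np.sin(yaw),0]);y=-np.array([np.sin(yaw),-np.cos(yaw),0])/' h.py
python3 -c "
from h import *
need([.4228,.2399,.1764],np.radians(12.7),np.radians(35));print(bot.state()['joint_positions'])"
```

```text
t: 4.9
tool_pos: [0.4356, 0.1761, 0.3046]
orientation: [0.122, 0.707, 0.661, 0.221]
wrist_force: [0.0, -1.2, -0.4]
finger_gap: 0.0423
grip_force: 0.0
t: 5.9
tool_pos: [0.4356, 0.176, 0.3046]
orientation: [0.237, 0.108, 0.962, 0.088]
wrist_force: [0.2, 0.6, 0.2]
finger_gap: 0.0428
grip_force: 0.0
t: 6.5
tool_pos: [0.4354, 0.1762, 0.3046]
orientation: [0.25, -0.108, 0.961, 0.034]
wrist_force: [0.3, -0.7, 0.8]
finger_gap: 0.0425
grip_force: 0.0
pos [0.4354 0.1762 0.3046] t 6.5 gap 0.0425 grip 0.0 F [ 0.3036 -0.7273  0.7711]
turn/90deg [ 0.0077 -0.0637 -0.0007] shift/.12 now [0.5104 0.5295 0.9456] shift after turn [0.6014 0.5412 0.8835]
[-0.1213  0.0172 -0.5116  2.2704  0.4882  0.4209  0.7604]
```

Half turn done and joint 7 is comfortable. Finishing the tilt and moving to the pre-grasp.

```bash
python3 -m jog '[[0.17,0.176,0.315,0,0,0,0.5],[0.17,0.176,0.315,0,0,0,0.5],[0.17,0.176,0.315,0,0,0,0.5],[0,0,0,0.008,-0.064,0,0.5],[0,0,0,0,0,0,0.5],[0,0,0,0,0,0,0.5]]'
python3 -c "
from h import *
need([.4228,.2399,.1764],np.radians(12.7),np.radians(35));print(bot.state()['joint_positions'])"
```

```text
t: 7.1
tool_pos: [0.433, 0.2007, 0.2386]
orientation: [0.273, -0.102, 0.956, 0.021]
wrist_force: [-0.1, -0.5, 0.1]
finger_gap: 0.0427
grip_force: 0.0
pos [0.433  0.2007 0.2386] t 7.1 gap 0.0427 grip 0.0 F [-0.0515 -0.4755  0.0914]
turn/90deg [-0.0131 -0.0356 -0.0012] shift/.12 now [0.2833 0.3455 0.4275] shift after turn [0.3062 0.3374 0.418 ]
[-0.3338  0.1604 -0.4488  2.3695  1.2134  0.387  -0.074 ]
```

```bash
python3 -m jog '[[0.17,0.13,0.1,0,0,0,0.5],[0.17,0.13,0.1,0,0,0,0.5],[0.09,0.1,0.1,0,0,0,0.5],[0,0,0,0,0,0,0.5],[0,0,0,0,0,0,0.5]]'
python3 -c "
from h import *
need([.4731,.2513,.1027],np.radians(12.7),np.radians(33));print(bot.state()['joint_positions'])"
```

```text
t: 7.6
tool_pos: [0.4021, 0.2335, 0.1823]
orientation: [0.273, -0.101, 0.957, 0.019]
wrist_force: [-0.1, -0.2, -0.8]
finger_gap: 0.0425
grip_force: 0.0
pos [0.4021 0.2335 0.1823] t 7.6 gap 0.0425 grip 0.0 F [-0.089  -0.2258 -0.7804]
turn/90deg [-0.0154 -0.0141 -0.0027] shift/.12 now [-0.1693  0.0365  0.8841] shift after turn [-0.1498  0.0143  0.8883]
[-0.3268  0.3206 -0.6556  2.4303  1.5728  0.5553 -0.5777]
```

```bash
python3 -m jog '[[-0.06,0.005,0.2,-0.008,-0.007,0,0.5],[-0.05,0.005,0.2,-0.007,-0.007,0,0.5],[-0.04,0.005,0.1,0,0,0,0.5],[0,0,0,0,0,0,0.5],[0,0,0,0,0,0,0.5]]'
python3 - <<'E'
from h import *
need([.4731,.2513,.1027],np.radians(12.7),np.radians(33));print(bot.state()['joint_positions'])
a=eyes.snapshot('side');b=eyes.snapshot('top')
f=lambda im,c,r:cv2.resize(im[r:r+60,c:c+50,::-1],(400,480),interpolation=cv2.INTER_CUBIC)
cv2.imwrite('pics/pre.png',np.hstack([f(a,165,185),f(b,160,155)]))
E
```

```text
t: 8.1
tool_pos: [0.4474, 0.2456, 0.1418]
orientation: [0.283, -0.105, 0.953, 0.032]
wrist_force: [-0.3, -0.6, -0.0]
finger_gap: 0.043
grip_force: 0.0
pos [0.4474 0.2456 0.1418] t 8.1 gap 0.043 grip 0.0 F [-0.2637 -0.5719 -0.0335]
turn/90deg [-0.      0.001  -0.0018] shift/.12 now [-0.006  -0.0005  0.3928] shift after turn [-0.0066 -0.0005  0.3928]
[-0.2886  0.482  -0.6316  2.3839  1.8541  0.6021 -0.7506]
```

View pics/pre.png

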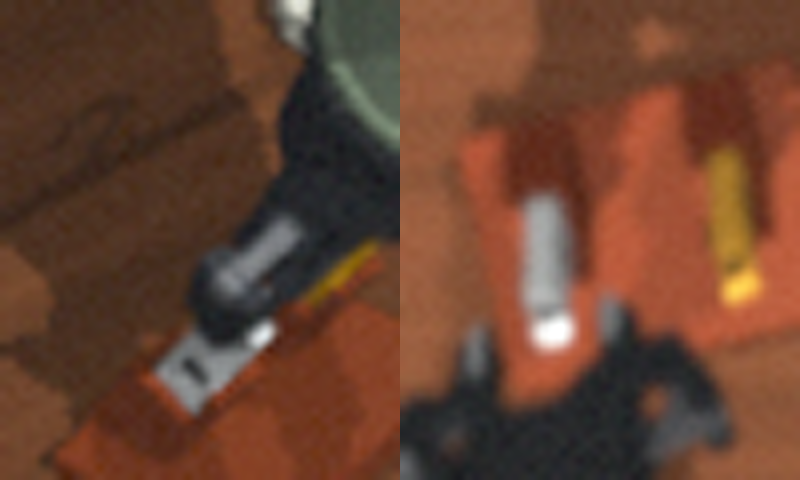

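The fingers (490 and 600 in the top crop) straddle nickel (550), centred. Advancing and closing.

```bash
python3 -m jog '[[0,0,0.13,0,0,0,0.5],[0,0,0.13,0,0,0,0.5],[0,0,0.13,0,0,0,0.5],[0,0,0,0,0,0,0.5],[0,0,0,0,0,0,0],[0,0,0,0,0,0,0],[0,0,0,0,0,0,0],[0,0,0,0,0,0,0],[0,0,0,0,0,0,0]]' 40
python3 - <<'E'
from h import *
need([.4731,.2513,.1027],np.radians(12.7),np.radians(33))
E
```

```text
t: 9.1
tool_pos: [0.472, 0.2519, 0.1028]
orientation: [0.283, -0.105, 0.953, 0.033]
wrist_force: [-5.8, -3.3, 10.0]
finger_gap: 0.0116
grip_force: 43.6
pos [0.472  0.2519 0.1028] t 9.1 gap 0.0116 grip 43.61648082733154 F [-5.8235 -3.2885 10.0391]
turn/90deg [ 0.001   0.0017 -0.0013] shift/.12 now [-0.0062 -0.0068  0.005 ] shift after turn [-0.0062 -0.0068  0.005 ]
```

```bash
python3 -m jog '[[0.003,0,-0.08,0,0,0,0],[0.003,0,-0.09,0,0,0,0],[0.003,0,-0.09,0,0,0,0],[0.003,0,-0.09,0,0,0,0],[0,0,0,0,0,0,0],[-0.1,0,-0.14,0,0,0,0],[-0.12,0,-0.18,0,0,0,0],[-0.12,0,-0.18,0,0,0,0],[-0.12,0,-0.18,0,0,0,0],[0,0,0,0,0,0,0]]'
python3 - <<'E'
from h import *
need([.526,-.171,.25],np.radians(13.5),np.radians(-2));print(bot.state()['joint_positions'])
E
```

```text
t: 10.1
tool_pos: [0.4509, 0.2473, 0.2379]
orientation: [0.285, -0.105, 0.952, 0.033]
wrist_force: [0.9, -0.0, -1.6]
finger_gap: 0.0115
grip_force: 41.9
pos [0.4509 0.2473 0.2379] t 10.1 gap 0.0115 grip 41.92776560783386 F [ 0.853  -0.0486 -1.6136]
turn/90deg [-0.0002  0.3925 -0.0101] shift/.12 now [ 0.064  -3.538  -0.1791] shift after turn [ 0.2089 -3.5357 -0.0935]
[-0.2917  0.2368 -0.5774  2.3019  1.3101  0.4588 -0.1984]
```

```bash
python3 -m jog '[[0,-0.15,0,0,0.05,-0.001,0],[0,-0.15,0,0,0.05,-0.001,0],[0,-0.15,0,0,0.05,-0.001,0],[0,-0.15,0,0,0.05,-0.001,0],[0,-0.15,0,0,0.05,-0.001,0],[0,-0.15,0,0,0.05,-0.001,0],[0,-0.15,0,0,0.05,-0.001,0],[0,-0.15,0,0,0.04,-0.001,0],[0,0,0,0,0,0,0],[0,0,0,0,0,0,0]]'
python3 - <<'E'
from h import *
need([.526,-.171,.25],np.radians(13.5),np.radians(-2));print(bot.state()['joint_positions'])
E
```

```text
t: 11.1
tool_pos: [0.479, 0.1191, 0.234]
orientation: [0.018, -0.112, 0.994, -0.004]
wrist_force: [0.1, 0.3, 0.2]
finger_gap: 0.0118
grip_force: 41.9
pos [0.479  0.1191 0.234 ] t 11.1 gap 0.0118 grip 41.861799359321594 F [0.0615 0.325  0.1886]
turn/90deg [-0.0079  0.0447 -0.0077] shift/.12 now [ 0.1501 -2.446  -0.1082] shift after turn [ 0.1877 -2.4425 -0.1265]
[ 0.2129  0.3979 -0.7485  1.9549  0.374   0.8911  1.0663]
```

```bash
python3 -m jog '[[0.02,-0.2,-0.1,-0.004,0.022,-0.004,0],[0.02,-0.2,-0.1,-0.004,0.022,-0.004,0],[0.02,-0.3,0,0,0,0,0],[0.02,-0.3,0,0,0,0,0],[0.02,-0.3,0,0,0,0,0],[0.02,-0.3,0,0,0,0,0],[0.02,-0.3,0,0,0,0,0],[0.02,-0.3,0,0,0,0,0],[0.02,-0.24,0,0,0,0,0],[0,0,0,0,0,0,0]]'
python3 - <<'E'
from h import *
need([.526,-.171,.18],np.radians(13.5),np.radians(-2));print(bot.state()['joint_positions'])
E
```

```text
t: 12.1
tool_pos: [0.5257, -0.1734, 0.2588]
orientation: [-0.017, -0.116, 0.993, -0.003]
wrist_force: [-0.8, 0.5, -1.3]
finger_gap: 0.0115
grip_force: 41.9
pos [ 0.5257 -0.1734  0.2588] t 12.1 gap 0.0115 grip 41.8905633687973 F [-0.8467  0.5096 -1.2953]
turn/90deg [-0.0007  0.0005 -0.0016] shift/.12 now [-0.0294  0.0198  0.656 ] shift after turn [-0.0299  0.0189  0.656 ]
[ 0.6828  0.4811 -0.667   1.7344  0.3442  1.0773  1.6993]
```

```bash
python3 -m jog '[[-0.01,0.005,0.15,0,0,0,0],[-0.01,0.005,0.2,0,0,0,0],[-0.01,0.005,0.2,0,0,0,0],[0,0.005,0.15,0,0,0,0],[0,0,0,0,0,0,0],[0,0,0,0,0,0,0]]'
python3 - <<'E'
from h import *
need([.526,-.171,.1],np.radians(13.5),np.radians(-2))
a=np.mean([eyes.snapshot('side').astype(float) for _ in range(4)],0);b=np.mean([eyes.snapshot('top').astype(float) for _ in range(4)],0)
np.save('pics/side2.npy',a);np.save('pics/top2.npy',b)
f=lambda im,c,r:cv2.resize(np.clip(im[r:r+50,c:c+33,::-1],0,255).astype(np.uint8),(396,600),interpolation=cv2.INTER_CUBIC)
cv2.imwrite('pics/over.png',np.hstack([f(a,260,140),f(b,285,145)]))
E
```

```text
t: 12.7
tool_pos: [0.5264, -0.1666, 0.176]
orientation: [-0.016, -0.119, 0.993, -0.002]
wrist_force: [0.7, 0.1, -0.4]
finger_gap: 0.0115
grip_force: 41.7
pos [ 0.5264 -0.1666  0.176 ] t 12.7 gap 0.0115 grip 41.74577593803406 F [ 0.6771  0.095  -0.3735]
turn/90deg [0.0003 0.0012 0.0019] shift/.12 now [-0.0089 -0.0353  0.6331] shift after turn [-0.0102 -0.035   0.6331]
```

View pics/over.png

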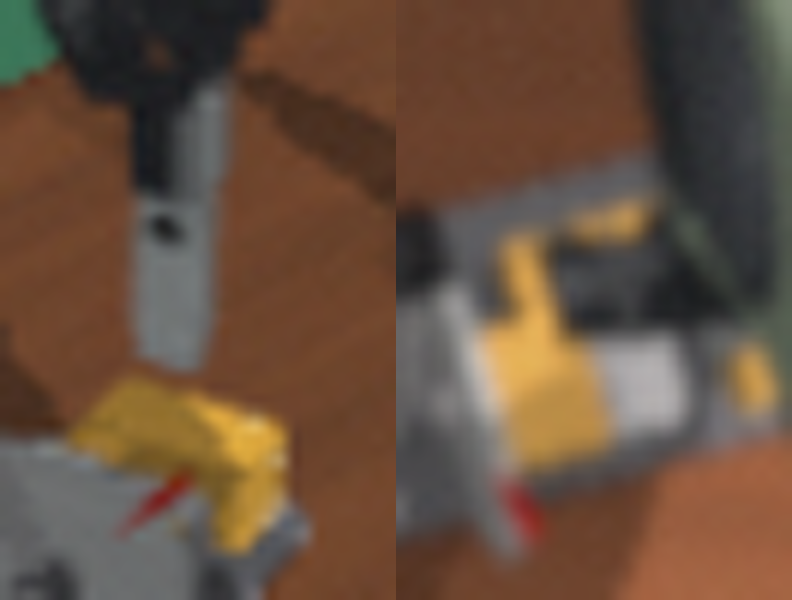

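Side: the whistle hangs nearly upright with its window at (168,228) and its foot edge from (138,358) to (205,374). Below it the brass block sits ahead. I compare this with projected predictions for tilt and grip offset.

```bash
python3 - <<'E'
from h import *
s=bot.state();p=s['tool_pos'];R=R0()
def view(q):u=proj('side',q);return (u-[260,140]+.5)*12-.5
yb=R.as_matrix()[:,1];zt=R.as_matrix()[:,2];xt=R.as_matrix()[:,0]
yaw=np.arctan2(-xt[1],-xt[0]);print('yaw',np.degrees(yaw))
bx=np.array([np.cos(yaw),np.sin(yaw),0]);by=np.array([-bx[1],bx[0],0])
for t in(-3,0,3):   # whistle lean (top to -x) deg
    up=np.cos(np.radians(t))*np.array([0,0,1])-np.sin(np.radians(t))*bx; w=np.cross(by,up)
    f=lambda x,y,sz:view(p+up*(sz-.085)+w*x+by*y)
    print(t,'window',f(0,.006,.05),'foot',f(-.01,.0045,0),f(.01,.0045,0),'bodylow',f(-.012,.006,.01),f(.012,.006,.01),'edge60',f(-.012,.006,.06),f(.012,.006,.06),f(-.012,-.006,.06))
E
```

```text
yaw 13.58608004273052
-3 window [170.8782 244.5169] foot [202.83   383.3152] [149.5559 367.2785] bodylow [205.4351 360.9651] [141.2025 341.8125] edge60 [203.2397 226.4992] [137.5975 208.0073] [222.3284 209.2794]
0 window [165.8902 242.9655] foot [190.9032 380.7778] [137.791  362.0913] bodylow [194.841  359.1788] [130.7821 336.8096] edge60 [199.616 227.102] [134.044  205.2088] [218.713  209.8907]
3 window [160.9158 241.1597] foot [178.9623 377.6282] [126.1401 356.3478] bodylow [184.2092 356.8371] [120.4809 331.3179] edge60 [195.9137 227.4887] [130.5851 202.2564] [215.0198 210.2868]
```

```bash
python3 - <<'E'
from h import *
a=np.load('pics/side2.npy');sat=(a.max(2)-a.min(2))/a.max(2)
s=bot.state();p=s['tool_pos']
yaw=np.radians(13.586);bx=np.array([np.cos(yaw),np.sin(yaw),0]);by=np.array([-bx[1],bx[0],0])
for r in range(156,173):
    row=sat[r,264:285];m=.3;i=np.where((row[:-1]>m)&(row[1:]<=m))[0];j=np.where((row[:-1]<=m)&(row[1:]>m))[0]
    c=lambda k:264+k+(row[k]-m)/(row[k]-row[k+1])
    print(r,[round(c(k),2) for k in i],[round(c(k),2) for k in j])
for t in(-3,0,3):
    up=np.cos(np.radians(t))*np.array([0,0,1])-np.sin(np.radians(t))*bx; w=np.cross(by,up)
    f=lambda x,y,sz:proj('side',p+up*(sz-.085)+w*x+by*y)
    print(t,'L',f(.012,.006,.06),f(.012,.006,.01),'R',f(-.012,-.006,.06),f(-.012,-.006,.01))
v=a[140:175,262:285].mean(2);print('col foot profile',[ (c,[round(sat[r,c],2) for r in range(165,175)]) for c in(272,274,275)])
E
```

```text
156 [np.float64(270.82)] [np.float64(277.71)]
157 [np.float64(270.76)] [np.float64(277.71)]
158 [np.float64(270.7)] [np.float64(277.68)]
159 [np.float64(270.58)] [np.float64(277.64)]
160 [np.float64(270.47)] [np.float64(277.49)]
161 [np.float64(270.49)] [np.float64(277.51)]
162 [np.float64(270.48)] [np.float64(277.5)]
163 [np.float64(270.46)] [np.float64(277.5)]
164 [np.float64(270.48)] [np.float64(277.52)]
165 [np.float64(270.41)] [np.float64(277.48)]
166 [np.float64(270.47)] [np.float64(277.47)]
167 [np.float64(270.56)] [np.float64(277.29)]
168 [np.float64(270.8)] [np.float64(276.98)]
169 [np.float64(270.9)] [np.float64(276.67)]
170 [np.float64(272.94)] [np.float64(276.3)]
171 [] []
172 [] []
-3 L [271.0081 156.8756] [271.3085 168.026 ] R [278.069  156.9816] [278.2164 168.1523]
0 L [270.712  156.6424] [270.4402 167.6091] R [277.7677 157.0326] [277.3364 168.0065]
3 L [270.4238 156.3964] [269.5817 167.1515] R [277.46   157.0656] [276.4533 167.8146]
col foot profile [(272, [np.float64(0.03), np.float64(0.03), np.float64(0.04), np.float64(0.04), np.float64(0.04), np.float64(0.49), np.float64(0.61), np.float64(0.67), np.float64(0.68), np.float64(0.69)]), (274, [np.float64(0.03), np.float64(0.03), np.float64(0.04), np.float64(0.05), np.float64(0.03), np.float64(0.11), np.float64(0.57), np.float64(0.64), np.float64(0.69), np.float64(0.67)]), (275, [np.float64(0.04), np.float64(0.03), np.float64(0.04), np.float64(0.03), np.float64(0.04), np.float64(0.06), np.float64(0.53), np.float64(0.63), np.float64(0.69), np.float64(0.67)])]
```

Upright within ~0.5°, and laterally the side view agrees with the TCP to about 0.1 px. Refining the slot centre by sub-pixel profiles in the clean first picture.

```bash
python3 - <<'E'
from h import *
from scipy.ndimage import map_coordinates as mc
b=np.load('pics/top1.npy');yaw=np.radians(13.5);bx=np.array([np.cos(yaw),np.sin(yaw),0]);by=np.array([-bx[1],bx[0],0]);o=np.array([.5263,-.171,.05])
def prof(n,im,pts):
    uv=np.array([proj(n,q) for q in pts]);return np.array([mc(im[...,k],[uv[:,1],uv[:,0]],order=1) for k in range(3)]).T
for u in(-.016,-.011,-.006,-.001,.004,.009):
    v=np.arange(-.02,.0201,.002);c=prof('top',b,[o+u*bx+t*by for t in v])
    print('u',u,'br',c.mean(1).round().astype(int),'\n   r-b',(c[:,0]-c[:,2]).round().astype(int))
u=np.arange(0,.03,.002);c=prof('top',b,[o+t*bx+.015*by for t in u]);print('stop@jaw',(c[:,0]-c[:,2]).round().astype(int))
c=prof('top',b,[o+t*bx for t in u]);print('stop@slot',(c[:,0]-c[:,2]).round().astype(int))
for vv in (-.03,-.02,.03):
  u=np.arange(-.032,-.01,.002);c=prof('top',b,[o+t*bx+vv*by for t in u]);print('front',vv,(c[:,0]-c[:,2]).round().astype(int))
# yaw from back edge
for vv in np.arange(-.03,.045,.01):
  u=np.arange(.03,.055,.001);c=prof('top',b,[o+t*bx+vv*by for t in u]);d=c[:,0]-c[:,2];print('back',vv.round(3),np.interp(-70,-d,u).round(4),d[[0,-1]].round())
E
```

```text
u -0.016 br [149 148 148 148 146 131 114  96  84  77  75  75  80  92 109 130 149 161
 165 160 156] 
   r-b [129 127 127 126 125 113  94  68  44  22  10   1  -1   0   1   2   3   3
   2   3   2]
u -0.011 br [159 161 162 161 153 142 119  99  85  79  75  78  86 104 126 152 164 172
 174 174 172] 
   r-b [139 139 140 139 134 125 102  75  47  25   7   3   0   1   2   3   3   3
   3   3   2]
u -0.006 br [160 160 160 158 153 137 117  98  84  77  75  76  88 105 129 151 168 173
 175 174 173] 
   r-b [138 138 138 137 134 119 100  73  46  23   9  -1  -1   0   1   2   2   2
   3   3   3]
u -0.001 br [159 160 161 159 152 140 120  99  86  78  75  79  85 108 133 158 171 176
 175 174 174] 
   r-b [138 138 138 139 134 123 102  77  49  25  10   3  -1  -1   0   1   2   2
   3   3   3]
u 0.004 br [159 160 160 158 151 137 118 100  84  78  75  77  88 105 133 157 171 175
 174 174 174] 
   r-b [138 138 138 138 134 121 101  75  48  27  11   2  -1  -1   0   1   2   2
   3   3   3]
u 0.009 br [159 160 161 159 155 142 124 102  88  77  76  78  82  99 122 146 164 172
 174 174 174] 
   r-b [137 138 137 138 136 125 106  80  53  29  14   5   2   1   2   3   3   3
   3   4   4]
stop@jaw [  2   2   3   3   3   3   8  17  41  71 105 129 137 140 140]
stop@slot [ 10  10  11  12  13  15  25  42  73 101 125 136 141 140 139]
front -0.03 [ 64  43  24  13  15  33  63  95 116 130 135]
front -0.02 [ 48  31  19  12  26  49  83 110 129 136 139]
front 0.03 [38 22 12  6 12 21 35 49 62 68 70]
back -0.03 0.0407 [137.  18.]
back -0.02 0.0414 [138.  20.]
back -0.01 0.041 [135.  23.]
back 0.0 0.0413 [138.  25.]
back 0.01 0.0413 [139.  24.]
back 0.02 0.041 [138.  26.]
back 0.03 0.0408 [139.  27.]
back 0.04 0.0402 [138.  30.]
```

Slot centre refined to about (.528,-.1706), yaw 13.5°. Correcting and lowering.

```bash
python3 -m jog '[[-0.005,-0.0355,0,0,0,0.002,0],[0,0,0.1,0,0,0,0],[0,0,0.1,0,0,0,0],[0,0,0.08,0,0,0,0],[0,0,0,0,0,0,0],[0,0,0,0,0,0,0],[0,0,0,0,0,0,0]]'
python3 - <<'E'
from h import *
need([.528,-.1706,.1],np.radians(13.5),np.radians(-2))
E
```

```text
t: 13.8
tool_pos: [0.527, -0.1717, 0.1422]
orientation: [-0.016, -0.117, 0.993, -0.002]
wrist_force: [-0.2, 0.8, -0.5]
finger_gap: 0.0113
grip_force: 41.7
pos [ 0.527  -0.1717  0.1422] t 13.8 gap 0.0113 grip 41.745336055755615 F [-0.1529  0.8066 -0.5095]
turn/90deg [ 0.0003  0.0014 -0.0008] shift/.12 now [-0.0217  0.007   0.3511] shift after turn [-0.0225  0.0072  0.351 ]
```

```bash
python3 -m jog '[[-0.008,0.007,0,0,0,0,0],[0,0,0,0,0,0,0],[0,0,0.04,0,0,0,0],[0,0,0.04,0,0,0,0],[0,0,0.04,0,0,0,0],[0,0,0.04,0,0,0,0],[0,0,0,0,0,0,0]]'
python3 - <<'E'
from h import *
need([.528,-.1706,.1],np.radians(13.5),np.radians(-2))
E
```

```text
t: 14.5
tool_pos: [0.5265, -0.1708, 0.1219]
orientation: [-0.017, -0.117, 0.993, -0.001]
wrist_force: [-0.3, -0.6, 0.3]
finger_gap: 0.0113
grip_force: 41.7
pos [ 0.5265 -0.1708  0.1219] t 14.5 gap 0.0113 grip 41.74546658992767 F [-0.2959 -0.6343  0.2699]
turn/90deg [ 0.0008  0.0005 -0.0009] shift/.12 now [-0.0187 -0.0015  0.1819] shift after turn [-0.0188 -0.0013  0.1818]
```

```bash
python3 -m jog '[[-0.01,0,0.03,0,0,0,0],[0,0,0.03,0,0,0,0],[0,0,0.03,0,0,0,0],[0,0,0.03,0,0,0,0],[0,0,0.02,0,0,0,0],[0,0,0,0,0,0,0]]'
python3 -m jog '[[0,0,0.008,0,0,0,0],[0,0,0,0,0,0,0]]'
python3 -m jog '[[0,0,0.008,0,0,0,0],[0,0,0,0,0,0,0]]'
python3 -m jog '[[0,0,0.008,0,0,0,0],[0,0,0,0,0,0,0]]'
```

```text
t: 15.1
tool_pos: [0.5274, -0.1707, 0.1055]
orientation: [-0.017, -0.117, 0.993, -0.002]
wrist_force: [0.5, 0.5, 0.2]
finger_gap: 0.0118
grip_force: 41.7
t: 15.3
tool_pos: [0.5275, -0.1707, 0.1049]
orientation: [-0.016, -0.117, 0.993, -0.002]
wrist_force: [-0.5, -0.4, -0.6]
finger_gap: 0.0116
grip_force: 41.7
t: 15.5
tool_pos: [0.5275, -0.1708, 0.1039]
orientation: [-0.017, -0.117, 0.993, -0.002]
wrist_force: [-0.4, -0.7, -0.6]
finger_gap: 0.0114
grip_force: 41.7
t: 15.7
tool_pos: [0.5274, -0.1707, 0.1029]
orientation: [-0.017, -0.117, 0.993, -0.002]
wrist_force: [-0.0, -1.3, -1.3]
finger_gap: 0.0115
grip_force: 41.7
```

```bash
for i in 1; do python3 -m jog '[[0,0,0.008,0,0,0,0],[0,0,0,0,0,0,0]]'|grep -E 'pos|force'
python3 -m jog '[[0,0,0.008,0,0,0,0],[0,0,0,0,0,0,0]]'|grep -E 'pos|force'
python3 -m jog '[[0,0,0.008,0,0,0,0],[0,0,0,0,0,0,0]]'|grep -E 'pos|force'
python3 -m jog '[[0,0,0.006,0,0,0,0],[0,0,0,0,0,0,0]]'|grep -E 'pos|force'; done
```

```text
tool_pos: [0.5274, -0.1708, 0.1019]
wrist_force: [-0.5, 0.6, -0.8]
grip_force: 41.7
tool_pos: [0.5273, -0.1707, 0.101]
wrist_force: [-0.0, 0.4, -0.3]
grip_force: 41.7
tool_pos: [0.5273, -0.1708, 0.1]
wrist_force: [0.4, 0.8, -1.4]
grip_force: 41.7
tool_pos: [0.5273, -0.1708, 0.0993]
wrist_force: [1.0, -1.0, -0.5]
grip_force: 41.7
```

```bash
python3 -m jog '[[0,0,0.006,0,0,0,0],[0,0,0,0,0,0,0]]'|grep -E 'pos|wrist'
python3 -m jog '[[0,0,0.006,0,0,0,0],[0,0,0,0,0,0,0]]'|grep -E 'pos|wrist'
python3 -m jog '[[0,0,0.006,0,0,0,0],[0,0,0,0,0,0,0]]'|grep -E 'pos|wrist'
python3 - <<'E'
from h import *
a=eyes.snapshot('side')
cv2.imwrite('pics/in.png',cv2.resize(a[140:190,245:310,::-1],(780,600),interpolation=cv2.INTER_CUBIC))
E
```

```text
tool_pos: [0.5272, -0.1708, 0.0986]
wrist_force: [0.2, -0.1, -1.2]
tool_pos: [0.5273, -0.1708, 0.098]
wrist_force: [0.7, 0.1, -1.3]
tool_pos: [0.5275, -0.1708, 0.0979]
wrist_force: [-2.7, 0.8, 14.2]
```

View pics/in.png

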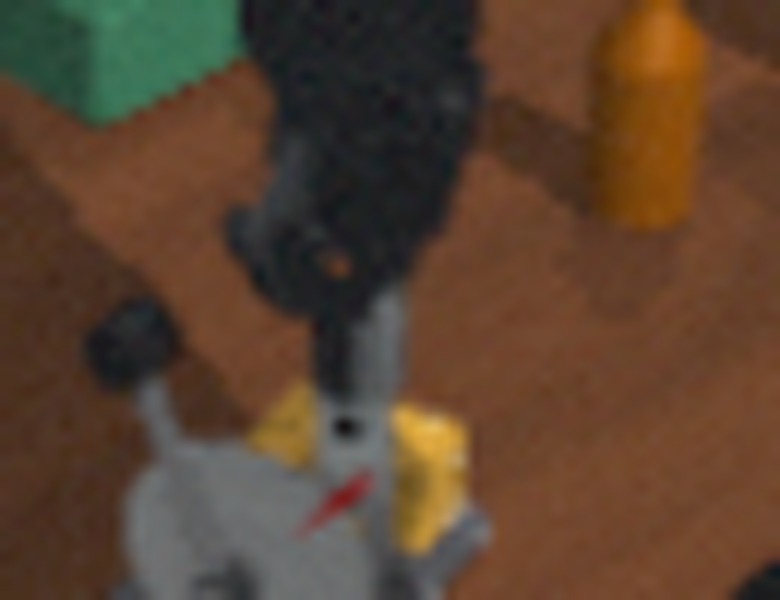

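The whistle is in the slot, and floor contact came at TCP z=.098 (foot ≈ .015). I relieve the force a bit, release, and withdraw upward.

```bash
python3 -m jog '[[0,0,-0.003,0,0,0,0],[0,0,0,0,0,0,0],[0,0,0,0,0,0,0.08],[0,0,0,0,0,0,0.18],[0,0,0,0,0,0,0.25],[0,0,0,0,0,0,0.35],[0,0,0,0,0,0,0.4],[0,0,0,0,0,0,0.4]]' 20
python3 -m jog '[[0,0,-0.05,0,0,0,0.4],[0,0,-0.1,0,0,0,0.4],[0,0,-0.2,0,0,0,0.4],[0,0,-0.25,0,0,0,0.4],[0,0,-0.3,0,0,0,0.4],[0,0,-0.3,0,0,0,0.4],[0,0,-0.3,0,0,0,0.4],[0,0,0,0,0,0,0.4]]'
python3 - <<'E'
from h import *
a=np.mean([eyes.snapshot('side').astype(float) for _ in range(4)],0)
b=np.mean([eyes.snapshot('top').astype(float) for _ in range(4)],0)
np.save('pics/side3.npy',a);np.save('pics/top3.npy',b)
f=lambda im,c,r:cv2.resize(np.clip(im[r:r+50,c:c+33,::-1],0,255).astype(np.uint8),(396,600),interpolation=cv2.INTER_CUBIC)
cv2.imwrite('pics/stood.png',np.hstack([f(a,250,140),f(b,285,145)]))
need([.5432,-.0842,.1308],np.radians(13.5),0)
E
```

```text
t: 17.95
tool_pos: [0.5273, -0.1708, 0.0976]
orientation: [-0.017, -0.117, 0.993, -0.002]
wrist_force: [0.2, -0.2, 0.5]
finger_gap: 0.0339
grip_force: 0.0
t: 18.75
tool_pos: [0.5348, -0.1693, 0.2829]
orientation: [-0.013, -0.117, 0.993, -0.003]
wrist_force: [0.3, 0.0, -0.8]
finger_gap: 0.0339
grip_force: 0.0
pos [ 0.5328 -0.1694  0.2768] t 19.15 gap 0.0341 grip 0.0 F [-0.2786 -0.4759 -0.8643]
turn/90deg [ 0.0009 -0.0217 -0.0008] shift/.12 now [-0.2902  0.6688  1.2088] shift after turn [-0.2497  0.6702  1.217 ]
```

View pics/stood.png

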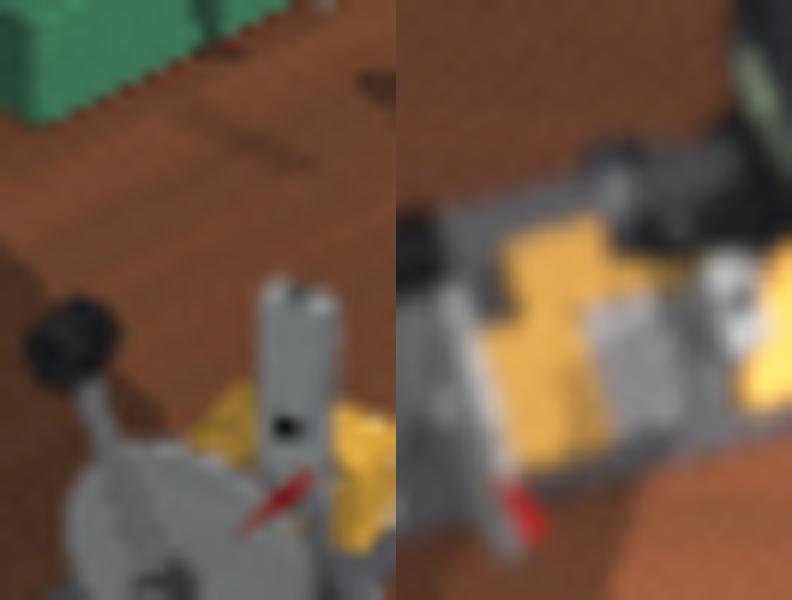

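Whistle stands alone and upright (side 257–340 wide, window at (288,428)), and the lever is unmoved with its knob at (71,342). Next I grip the knob on its flat ends, with the same tool yaw.

```bash
python3 -m jog '[[-0.08,0.22,0,0.001,-0.022,0,0.5],[-0.08,0.22,0,0,0,0,0.5],[-0.08,0.22,0,0,0,0,0.5],[0,0,0.2,0,0,0,0.5],[0,0,0.2,0,0,0,0.5],[0,0,0.2,0,0,0,0.5],[0,0,0,0,0,0,0.5],[0,0,0,0,0,0,0.5]]'
python3 - <<'E'
from h import *
need([.5425,-.0845,.139],np.radians(13.5),0)
E
```

```text
t: 19.95
tool_pos: [0.5429, -0.0856, 0.2054]
orientation: [0.0, -0.117, 0.993, -0.0]
wrist_force: [0.4, 0.4, 0.9]
finger_gap: 0.0426
grip_force: 0.0
pos [ 0.5429 -0.0856  0.2054] t 19.95 gap 0.0426 grip 0.0 F [0.4318 0.3516 0.933 ]
turn/90deg [-0.0002  0.0005 -0.0008] shift/.12 now [0.0012 0.0099 0.5536] shift after turn [0.0007 0.0097 0.5536]
```

```bash
python3 -m jog '[[0,0.01,0.18,0,0,0,0.5],[0,0,0.15,0,0,0,0.5],[0,0,0.12,0,0,0,0.5],[0,0,0.1,0,0,0,0.5],[0,0,0,0,0,0,0.5]]'
python3 -m jog '[[0,0,0,0,0,0,0.33],[0,0,0,0,0,0,0.3],[0,0,0,0,0,0,0.25],[0,0,0,0,0,0,0.2],[0,0,0,0,0,0,0.2],[0,0,0,0,0,0,0.2]]' 20
python3 - <<'E'
from h import *
a=np.mean([eyes.snapshot('side').astype(float) for _ in range(2)],0)
b=np.mean([eyes.snapshot('top').astype(float) for _ in range(2)],0)
f=lambda im,c,r:cv2.resize(np.clip(im[r:r+50,c:c+33,::-1],0,255).astype(np.uint8),(396,600),interpolation=cv2.INTER_CUBIC)
cv2.imwrite('pics/knob.png',np.hstack([f(a,245,140),f(b,265,145)]))
E
```

```text
t: 20.45
tool_pos: [0.5424, -0.0847, 0.1384]
orientation: [0.0, -0.117, 0.993, -0.0]
wrist_force: [-0.2, 0.1, -0.3]
finger_gap: 0.0425
grip_force: 0.0
t: 21.05
tool_pos: [0.5425, -0.0802, 0.14]
orientation: [0.001, -0.119, 0.993, 0.002]
wrist_force: [-7.1, 25.4, 0.8]
finger_gap: 0.0235
grip_force: 20.7
```

View pics/knob.png

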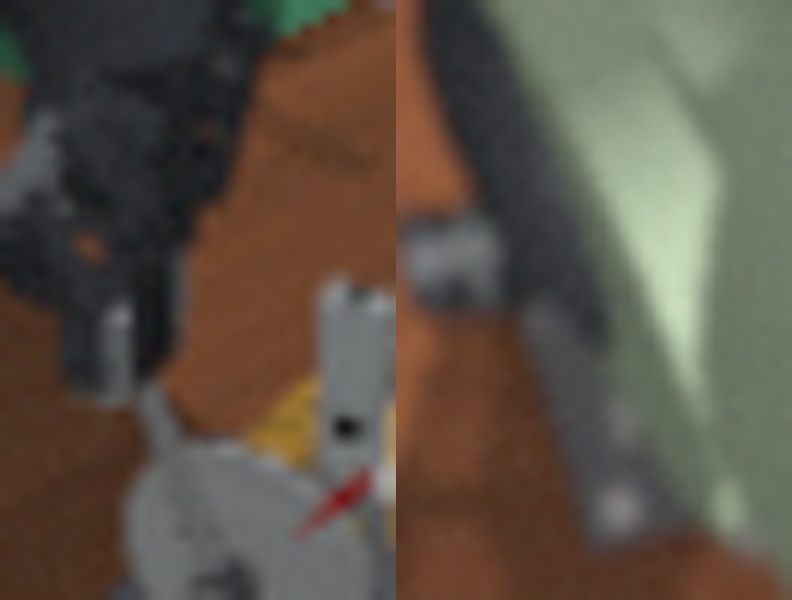

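Knob gripped, and it sits ~4 mm farther in +y than estimated (side force 25 N), so I follow that first and then pull along the arc in stages.

```bash
python3 -m jog '[[0,0.038,0,0,0,0,0.2],[0,0,0,0,0,0,0.2],[0.035,0,-0.013,0,0,0,0.2],[0.035,0,-0.013,0,0,0,0.2],[0.036,0,-0.009,0,0,0,0.2],[0.037,0,-0.009,0,0,0,0.2],[0.037,0,-0.006,0,0,0,0.2],[0.037,0,-0.005,0,0,0,0.2],[0,0,0,0,0,0,0.2]]'
python3 -m jog '[[0.037,0,-0.002,0,0,0,0.2],[0.038,0,-0.002,0,0,0,0.2],[0.037,0,0.002,0,0,0,0.2],[0.038,0,0.002,0,0,0,0.2],[0.037,0,0.005,0,0,0,0.2],[0.037,0,0.006,0,0,0,0.2],[0,0,0,0,0,0,0.2]]'
```

```text
t: 22.15
tool_pos: [0.5165, -0.0862, 0.1465]
orientation: [0.001, -0.117, 0.993, -0.0]
wrist_force: [-0.5, 3.7, 4.8]
finger_gap: 0.0241
grip_force: 23.0
t: 22.85
tool_pos: [0.4899, -0.0929, 0.1447]
orientation: [0.001, -0.117, 0.993, -0.001]
wrist_force: [-0.3, 2.0, 7.0]
finger_gap: 0.0238
grip_force: 22.9
```

```bash
python3 -m jog '[[0.036,0,0.009,0,0,0,0.2],[0.037,0,0.01,0,0,0,0.2],[0.035,0,0.012,0,0,0,0.2],[0.035,0,0.013,0,0,0,0.2],[0.034,0,0.016,0,0,0,0.2],[0.033,0,0.017,0,0,0,0.2],[0.033,0,0.019,0,0,0,0.2],[0,0,0,0,0,0,0.2]]'
python3 - <<'E'
from h import *
s=bot.state();p=s['tool_pos'];bx=np.array([.9724,.2334,0])
print(p,s['wrist_force'])
# knob path: u,z arc check using start at TCP(.5424,-.0802,.139)
for uh in(.466,.468,.470,.472,.474,.476):
    u=p@bx;print(uh,'theta from u',np.arcsin((uh-u)/.09))
a=np.mean([eyes.snapshot('side').astype(float) for _ in range(3)],0);np.save('pics/side4.npy',a)
cv2.imwrite('pics/near.png',cv2.resize(np.clip(a[150:200,245:310,::-1],0,255).astype(np.uint8),(780,600),interpolation=cv2.INTER_CUBIC))
E
```

```text
t: 23.65
tool_pos: [0.4612, -0.1002, 0.1329]
orientation: [0.0, -0.116, 0.993, -0.001]
wrist_force: [-1.3, -1.3, 3.5]
finger_gap: 0.0238
grip_force: 23.1
[ 0.4612 -0.1002  0.1329] [-1.2654 -1.2761  3.5423]
0.466 theta from u 0.4717656320049232
0.468 theta from u 0.4968763943528817
0.47 theta from u 0.5223339215420344
0.472 theta from u 0.5481702250703235
0.474 theta from u 0.5744208115775226
0.476 theta from u 0.601125306531999
```

View pics/near.png

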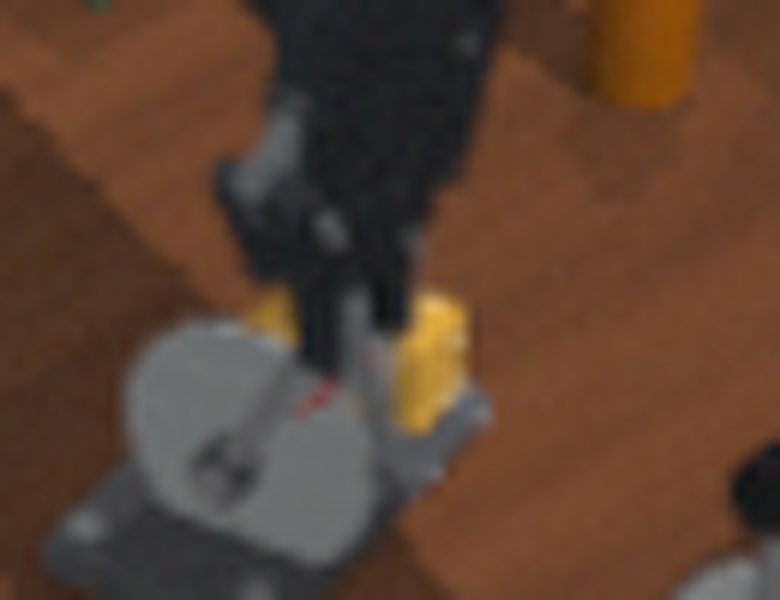

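The lever is at ≈.55 by path, with the rod from hinge (228,465) heading to (290,370) and the red pin from (300,410) to (335,380) just ahead. I go to ≈.66, release, lift and measure.

```bash
python3 -m jog '[[0.03,0,0.02,0,0,0,0.2],[0.035,0,0.024,0,0,0,0.2],[0,0,0,0,0,0,0.2],[0,0,0,0,0,0,0.3],[0,0,0,0,0,0,0.4],[0,0,0,0,0,0,0.5],[0,0,0,0,0,0,0.5]]'
python3 -m jog '[[0,0,-0.1,0,0,0,0.5],[0,0,-0.2,0,0,0,0.5],[0,0,-0.3,0,0,0,0.5],[0,0,-0.3,0,0,0,0.5],[0,0,-0.3,0,0,0,0.5],[0,0,0,0,0,0,0.5]]'
python3 - <<'E'
from h import *
a=np.mean([eyes.snapshot('side').astype(float) for _ in range(4)],0);np.save('pics/side5.npy',a)
cv2.imwrite('pics/mark.png',cv2.resize(np.clip(a[155:192,250:300,::-1],0,255).astype(np.uint8),(800,592),interpolation=cv2.INTER_CUBIC))
need([.45,-.1,.13],np.radians(13.5),0)
bx=np.array([.9724,.2334,0]);by=np.array([-.2334,.9724,0]);h=np.array([.528,-.1706,.05])+.0835*by
z=lambda q:((proj('side',q)-[250,155]+.5)*16-.5).round(1)
print('hinge',z(h))
for t in(-.4,.55,.6,.65,.7,.75,.8):
    f=lambda r,v=0:z(h+by*v+r*(-np.sin(t)*bx+np.cos(t)*np.array([0,0,1])))
    print(t,'knob',f(.09),'end+y',f(.09,.012),'rod.05',f(.05),'disc-8mm r.035',f(.035,-.01),f(.055,-.01))
E
```

```text
t: 24.5
tool_pos: [0.4542, -0.101, 0.1275]
orientation: [0.001, -0.117, 0.993, -0.0]
wrist_force: [0.3, 0.5, -0.0]
finger_gap: 0.0431
grip_force: 0.0
t: 25.1
tool_pos: [0.4555, -0.1008, 0.2762]
orientation: [0.004, -0.117, 0.993, -0.002]
wrist_force: [0.2, 0.1, -0.7]
finger_gap: 0.0426
grip_force: 0.0
pos [ 0.4535 -0.101   0.2712] t 25.3 gap 0.0428 grip 0.0 F [-0.4073  0.0696 -0.2114]
turn/90deg [-0.0004  0.0004 -0.0009] shift/.12 now [0.0273 0.0158 1.1769] shift after turn [0.0266 0.0151 1.177 ]
hinge [209.9 547. ]
-0.4 knob [ 84.5 213.8] end+y [ 56.2 238.3] rod.05 [141.1 364.1] disc-8mm r.035 [184.5 398.7] [156.9 325. ]
0.55 knob [388.  345.2] end+y [361.  371.1] rod.05 [306.6 437.4] disc-8mm r.035 [299.2 449.6] [338.8 404.8]
0.6 knob [402.1 359.2] end+y [375.1 385.2] rod.05 [314.2 445. ] disc-8mm r.035 [304.5 454.9] [347.2 413.2]
0.65 knob [415.6 373.7] end+y [388.7 399.7] rod.05 [321.6 452.9] disc-8mm r.035 [309.5 460.3] [355.3 421.8]
0.7 knob [428.6 388.6] end+y [401.8 414.8] rod.05 [328.7 461. ] disc-8mm r.035 [314.4 465.9] [363.  430.7]
0.75 knob [441. 404.] end+y [414.3 430.2] rod.05 [335.4 469.3] disc-8mm r.035 [319.1 471.6] [370.4 439.8]
0.8 knob [452.8 419.7] end+y [426.2 446. ] rod.05 [341.8 477.8] disc-8mm r.035 [323.5 477.5] [377.5 449.2]
```

View pics/mark.png

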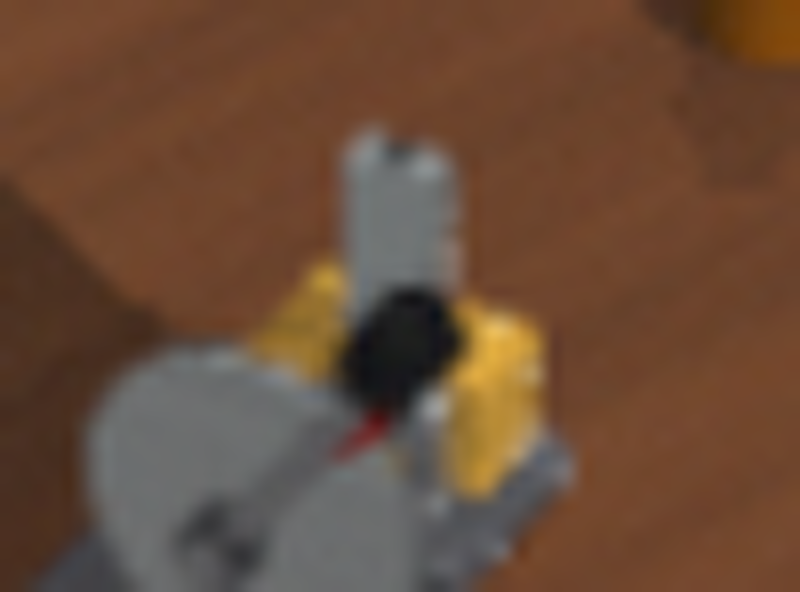

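The knob is at (402,350), hinge hub ~(215,540) and red pin from (335,458) to (385,415). Against projections the lever stands at ≈.58 and the pin fits .70. The shortfall comes from gripping 7 mm above the knob's centre. I regrip at the same place and pull the remaining ≈.12 rad.

```bash
python3 -m jog '[[-0.006,0,0.3,0,0,0,0.5],[0,0,0.3,0,0,0,0.5],[0,0,0.25,0,0,0,0.5],[0,0,0.2,0,0,0,0.5],[0,0,0.1,0,0,0,0.5],[0,0,0.045,0,0,0,0.5],[0,0,0,0,0,0,0.5]]'
python3 -m jog '[[0,0,0,0,0,0,0.33],[0,0,0,0,0,0,0.3],[0,0,0,0,0,0,0.25],[0,0,0,0,0,0,0.2],[0,0,0,0,0,0,0.2]]' 20
python3 -m jog '[[0.019,0,0.015,0,0,0,0.2],[0.019,0,0.015,0,0,0,0.2],[0.018,0,0.015,0,0,0,0.2],[0.018,0,0.014,0,0,0,0.2],[0,0,0,0,0,0,0.2],[0,0,0,0,0,0,0.2]]'
```

```text
t: 26.0
tool_pos: [0.4548, -0.1008, 0.128]
orientation: [0.0, -0.117, 0.993, -0.0]
wrist_force: [-0.4, -0.3, 1.0]
finger_gap: 0.043
grip_force: 0.0
t: 26.5
tool_pos: [0.4553, -0.1017, 0.129]
orientation: [0.001, -0.117, 0.993, -0.001]
wrist_force: [-1.5, -4.1, 5.5]
finger_gap: 0.0235
grip_force: 22.5
t: 27.1
tool_pos: [0.4467, -0.1038, 0.1217]
orientation: [0.001, -0.117, 0.993, -0.001]
wrist_force: [-0.2, -5.3, 3.4]
finger_gap: 0.0238
grip_force: 22.6
```

```bash
python3 -m jog '[[0,0,0,0,0,0,0.3],[0,0,0,0,0,0,0.4],[0,0,0,0,0,0,0.5],[0,0,0,0,0,0,0.5],[0,0,-0.1,0,0,0,0.5],[0,0,-0.2,0,0,0,0.5],[0,0,-0.3,0,0,0,0.5],[0,0,-0.3,0,0,0,0.5],[0,0,-0.3,0,0,0,0.5],[0,0,0,0,0,0,0.5]]'
python3 - <<'E'
from h import *
a=np.mean([eyes.snapshot('side').astype(float) for _ in range(4)],0);np.save('pics/side6.npy',a)
for n in(5,6):
    a=np.load(f'pics/side{n}.npy');m=(a.max(2)<52).astype(np.uint8);m[:,:268]=0;m[:,285:]=0;m[:168]=0;m[190:]=0
    N,l,s,ce=cv2.connectedComponentsWithStats(m)
    for i in range(1,N):
        if s[i,4]>8:print(n,s[i,4],((ce[i]-[250,155]+.5)*16-.5).round(1))
cv2.imwrite('pics/mark2.png',cv2.resize(np.clip(a[155:192,250:300,::-1],0,255).astype(np.uint8),(800,592),interpolation=cv2.INTER_CUBIC))
E
```

```text
t: 28.1
tool_pos: [0.4476, -0.1027, 0.2696]
orientation: [0.004, -0.117, 0.993, -0.002]
wrist_force: [-0.7, -0.6, -0.7]
finger_gap: 0.0426
grip_force: 0.0
5 36 [399.5 351.5]
6 40 [425.9 383.1]
```

View pics/mark2.png

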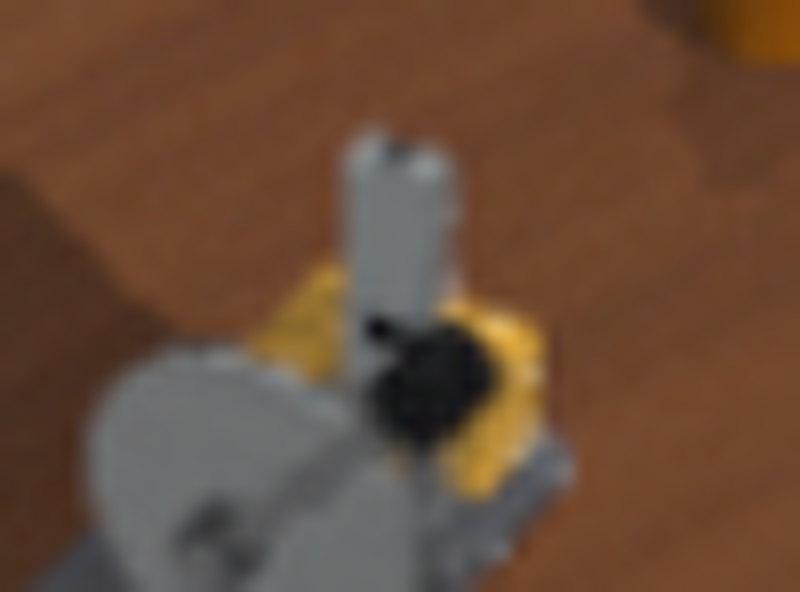

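The knob is now at about (433,384). The projection for .70 is (429,389) and the red pin is hidden behind the rod, so the lever is on its mark. The whistle still stands upright and the arm is clear, so I hand in.

```bash
python3 -c "
from workcell import ticket
print(ticket.close_job())"
```

```text
the job is handed in; nothing more can be done
None
```

The job is handed in at about 28 s: the nickel whistle stands in the slot and the lever is at the 40° mark (about 0.70 rad by camera), pulled there in two goes because the first stopped at about 0.58; I viewed 12 pictures, two over the limit of 10.

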